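# Mount a reference sphere in the bench collet stand

### The arm

A 7-joint arm with a two-finger parallel gripper is mounted at the origin on a cart in front of the work surface, level with it; the furniture and walls round the work are solid. World frame = base frame: x ahead of the robot, y to its left, z up, the work surface at z = 0. Lengths are in mm, angles in rad, forces in N, time in s.
With the tool pointing down it reaches from about 425 to 800 mm from the base axis. Payload 8.3 kg.
Tool frame: the origin (TCP) lies midway between the tips of the shut fingers; the grasp point (between the pads) lies 19 mm behind it; z points along the fingers, y is the direction in which the jaws open and shut (so a half turn about z gives the same grasp; the last joint's range is limited). The gripper opens to 85 mm and grips with 20 to 120 N. Pads are 22 mm wide; open, the fingers measure 114 mm over their backs; the gripper's body (76 mm by 85 mm) begins 54 mm behind the grasp point. The pads swing forward as they close: fully open they stand 13 mm farther back than shut.
Start: joints at [-1.225, 0.383, 0.016, 1.37, -0.006, 1.388, -0.046], TCP at [248.391, 573.502, 231.279] pointing down, gripper open.
Joint ranges: [-2.95, 2.95], [-0.25, 2.06], [-1.52, 1.56], [0.18, 2.33], [-1.44, 4.58], [0.02, 2.06], [-3.01, 3.01]. Speed limits (rad/s): [2.39, 2.39, 3.01, 3.01, 3.14, 3.14, 3.14].

### API

Orientations are given as a 3x3 rotation matrix whose columns are the frame's x, y, z axes.
In Python, from workcell import readout, snapshot, robot, finder gives the robot as it stands. The module is installed in compiled form; this text tells all that it offers.
- The arm moves only by the tool jog_arm, never from a script. Its argument "moves" is a list that holds one entry, the list of rows, each a list of 4 numbers: the shift along the tool's x, y, z in cm, then the turn about the tool's z in degrees. In form: [[[tx, ty, tz, roll], ...]]. A call has 1 to 12 rows; each row shifts and turns the commanded pose from where the row before left it, along the tool's axes as they then stand; what a row does not reach is not made up. A row lasts 1/10 s, in which the tool goes at most 50 mm and 8.59 degrees, less where a joint would pass 70% of its speed; a pose out of reach is approached as far as the arm can. A call with a gripper value outside its range is refused whole. "fingers" is the closure, from -1 (fully open) to 1 (shut), set as the call begins (left out, the last holds). The fingers move at their own pace and stop on an object; the grip force is fixed at half the most. Time passes only in rows, so rows that do not move let the fingers close. It gives the time, the measured TCP pose, the force and the opening at its end, in the units of the state.
- readout.observe(): the state, without advancing time (a new reading comes with each control period).
- snapshot(name): name is "scene" or "top" or "wrist"; returns a dict with "image" (384x512x3 uint8, blue, green, red), "K" (3x3 intrinsics, pixels), "T" (4x4, takes a point from camera to world coordinates). Camera axes: x right, y up, looking along -z (the intrinsics and any distortion apply to the point x, -y, -z); pixel columns grow to the right and rows downward; lengths in mm; the calibration is good to about 2 mm. The wrist camera is an equidistant fisheye: a pixel r from the principal point sees the ray r / f radians off the axis. A picture is of the moment at which its call begins. There is no depth.
- robot.finish_job(): hands the job in, once; it reports no verdict.
Trained networks look in a picture, given as the dict that the camera call returned (one of the last four; its "shot" number tells which), for a name from the list of things; names that differ only in an ending like _2 or _b are one class to them, and where a whole thing is asked for, a point or a joint stands for the part that bears it (a point fixed in the world has none). Each returns a list of dicts, best first, with "conf" (0 to 1); they miss things now and then, are a little off and sometimes report something else, mostly with a low value. They report only what shows in the picture. A call takes as long as a camera call. They do not tell look-alikes from the thing itself.
- finder.look_for(picture, name): "location" ([column, row] in pixels, amid what is visible of it).
- finder.cut_out(picture, name): "region" (384x512 bool, what is visible of it) and "location" ([column, row] in pixels, amid what is visible of it).
The state is a dict: "t": time; "q": joint angles; "dq": joint speeds; "tau": joint torques, N m; "tcp_pos": TCP position; "tcp_rot": TCP orientation; "wrist_force": force on the tool from outside, world axes, zero at the start; "ft_torque": the same for the moment, N m; "gripper_width": finger opening in mm.
Only numpy, scipy, OpenCV 4.12 (cv2) and the standard library are available. Lean on these libraries where they do the work, as an engineer would, in place of code of your own. Each camera call takes 0.05 s, during which the arm holds its last target. There are 200 camera calls.

### The job

The probe is due to be qualified: take the reference sphere with the white ball out of its wooden block, set its shank fully home in the collet of the bench stand so that the knurled collar sits on the collet, then let go of it and turn the knurled nut clockwise until the collet grips it firmly. Tighten by feel, hand-tight and no more, and let nothing touch the white ball; leave the black-balled sphere and the other loose things where they are.

Things in the scene. Friction and masses are not known exactly. Their poses are not given: they have to be found in the camera images.
- white_master: Reference sphere with the white ball, 59 mm tall, 87 g, standing upright in the wooden block. Origin: centre of the lower end of its steel shank; z up along its axis. Shank 10 mm diameter from z 0 to 24 mm, with a 2 mm lead-in chamfer; collar from z 24 to 40 mm; neck 7 mm diameter; white ball 14 mm diameter, centre at z 52 mm.
- white_shank_top (a point): Point on the white reference sphere's axis at the flat underside of its knurled steel collar, 24 mm above its lower end. The collar is 22 mm diameter and 16 mm high: take the sphere by it (all above it is narrower). This point coincides with collet_mouth when the sphere is home.
- white_ball: The white ceramic ball, 14 mm diameter, fixed on top of the white reference sphere; origin at its centre. A master surface: nothing may press on it.
- black_master: A second, loose reference sphere of the same form and size, but with a black ball; stands in the other hole of the wooden block and stays there. Origin as for the white one.
- storage_block: Fixed wooden block, 56 x 112 x 36 mm (x, y, z), origin at the centre of its underside. Two upright holes, 11.5 mm diameter and 28 mm deep, at y = -30 and +30 mm; the spheres' collars rest on its top at z 36 mm. Either sphere may stand in either hole.
- collet_stand: Fixed bench collet stand, origin at the centre of its underside, axis upright: grey round foot 104 mm diameter and 16 mm high, steel column 39 mm diameter, on top a six-piece steel collet inside a dark knurled nut.
- collet_mouth (a point): Point on the collet's axis at its flat top face, 77.5 mm above the work surface and 1.5 mm above the nut's top. The bore below it is clear for 26.5 mm. With the nut slack the bore is 11.4 to 15.4 mm across, so a shank has 0.7 to 2.7 mm of play all round.
- nut_top (a point): Point on the knurled nut's axis at its top face, 76 mm above the work surface. The nut is 44 mm diameter, its grip from the top face to 19 mm below it; being round it can be taken across any diameter. It turns about the upright axis without rising or sinking and stays where it is left; clockwise seen from above closes the collet.
- nut_grip (a point): Point on the nut's axis 8 mm below its top face. The nut's slack cannot be seen: 0.5 to 2 rad of turning until the collet meets the shank, then about 1.3 rad more. Free running takes a steady 0.4 N m (friction); from there the torque climbs 0.22 N m per rad. Well gripped is 0.25 to 0.32 N m above free running, read in the same way; at 0.37 above it is overtightened.
- micrometer: Outside micrometer lying flat at the front, 52 x 124 x 17 mm, origin at the centre of its underside; loose, leave alone.
- loupe: Black stand loupe, 38 mm diameter, 43 mm tall, origin at the centre of its underside; loose, leave alone.
- spanner: Double open-ended spanner lying flat at the front, 28 x 150 x 5 mm, origin at the centre of its underside; loose, leave alone.
There are look-alikes about, which are no part of the job. What is shaped like the white_master but turquoise is not meant.

How it is judged:
By the outcome, as a careful person would: the job done as asked, in the order asked, and still so for the second after the job is handed in, with the robot touching nothing.
It also fails if it takes over 69 s, if anything falls off the work surface, if the arm or the gripper's body presses on something with over 40 N, if the wrist force passes 120 N, or if a joint passes its speed limit or range.

## Working session

There is one attempt and no reset: what is moved stays moved. The work goes in short steps, Python scripts to look and compute and a tool call to move; the robot and the scene stay as the last step left them, time stands still between calls to the robot, and variables do not carry over. Pictures are saved under pics/ and viewed, about 8 in all and at most 12, crops included, and the job is handed in when it is done.

Besides the shell and the picture viewer there is one more tool, called after "Emit:" by a JSON object that holds its "method" and its "body". jog_arm: Moves the arm, as the interface text tells. Its arguments: {"type":"object","properties":{"moves":{"type":"array","items":{"type":"array","items":{"type":"array","items":{"type":"number"}}}},"fingers":{"type":"number"}},"required":["moves"]}

```bash
mkdir -p pics
cat > h.py <<'E'
import numpy as np, cv2
from workcell import readout, snapshot, robot, finder
def ray(p,uv):
    K,T=p["K"],p["T"]; x=(uv[0]-K[0,2])/K[0,0]; y=(uv[1]-K[1,2])/K[1,1]
    if p.get("fish"):
        r=np.hypot(x,y); s=np.sin(r)/r if r>1e-9 else 1; d=np.array([x*s,-y*s,-np.cos(r)])
    else: d=np.array([x,-y,-1.])
    d=T[:3,:3]@d; return T[:3,3],d/np.linalg.norm(d)
def atz(p,uv,z):
    o,d=ray(p,uv); return o+d*(z-o[2])/d[2]
def proj(p,X):
    K,T=p["K"],p["T"]; c=T[:3,:3].T@(np.asarray(X,float)-T[:3,3]); x,y,z=c[0],-c[1],-c[2]
    if p.get("fish"):
        r=np.hypot(x,y); th=np.arctan2(r,z); x,y=(x/r*th,y/r*th) if r>1e-9 else (0,0)
    else: x,y=x/z,y/z
    return np.array([K[0,0]*x+K[0,2],K[1,1]*y+K[1,2]])
def snap(n):
    p=snapshot(n); p["fish"]=(n=="wrist"); return p
def tri(r):
    A=np.zeros((3,3));b=np.zeros(3)
    for o,d in r:
        M=np.eye(3)-np.outer(d,d);A+=M;b+=M@o
    return np.linalg.solve(A,b)
def st():
    s=readout.observe(); np.set_printoptions(precision=3,suppress=True)
    print("t",s["t"],"tcp",s["tcp_pos"],"w",s["gripper_width"],"F",s["wrist_force"],"M",s["ft_torque"]); print("q",s["q"],"\n",s["tcp_rot"]); return s
E
python3 - <<'E'
from h import *
st()
P=[]
for n in["scene","top","wrist"]:
    p=snap(n); P.append(p); cv2.imwrite(f"pics/{n}0.png",p["image"]); print(n,p["K"].round(1).tolist(),p["T"].round(3).tolist(),[k for k in p])
    for k in["white_master","white_ball","black_master","storage_block","collet_stand","nut_top","micrometer","loupe","spanner"]:
        print(n,k,[(np.round(d["location"],1).tolist(),round(d["conf"],2)) for d in finder.look_for(p,k)][:4])
cv2.imwrite("pics/a0.png",np.hstack([cv2.resize(p["image"],(400,300)) for p in P[:2]]))
E
```

```text
t 0.0 tcp [248.222 573.043 230.273] w 85.61983974038021 F [ 0.252  0.356 -0.319] M [-0.043 -0.013 -0.032]
q [-1.225  0.384  0.016  1.371 -0.006  1.388 -0.046] 
 [[-0.918  0.397 -0.001]
 [ 0.397  0.918 -0.002]
 [-0.    -0.002 -1.   ]]
scene [[377.0, 0.0, 256.5], [0.0, 377.0, 194.1], [0.0, 0.0, 1.0]] [[0.674, 0.345, -0.653, -93.256], [-0.739, 0.319, -0.594, -407.578], [0.003, 0.883, 0.47, 486.805], [0.0, 0.0, 0.0, 1.0]] ['image', 'K', 'T', 'shot', 'fish']
scene white_master [([362.9, 229.2], 0.71), ([307.0, 234.9], 0.71), ([303.5, 211.8], 0.62), ([264.9, 217.1], 0.49)]
scene white_ball []
scene black_master [([325.6, 211.5], 0.66)]
scene storage_block [([312.4, 221.2], 0.82)]
scene collet_stand [([248.2, 194.2], 0.66)]
scene nut_top [([245.0, 197.7], 0.65)]
scene micrometer [([293.9, 271.2], 0.61)]
scene loupe [([300.8, 207.3], 0.72), ([170.2, 211.7], 0.52)]
scene spanner [([207.3, 241.9], 0.55)]
top [[426.1, 0.0, 251.2], [0.0, 426.1, 185.3], [0.0, 0.0, 1.0]] [[0.024, 0.987, -0.157, 347.477], [-1.0, 0.026, 0.014, 88.154], [0.018, 0.156, 0.988, 899.961], [0.0, 0.0, 0.0, 1.0]] ['image', 
[... 375 characters left out ...]
, 0.95), ([221.2, 253.4], 0.64), ([283.7, 158.8], 0.5)]
top loupe [([155.6, 248.5], 0.61)]
top spanner [([217.5, 254.5], 0.97)]
wrist [[297.3, 0.0, 258.0], [0.0, 297.3, 191.1], [0.0, 0.0, 1.0]] [[0.398, -0.871, -0.29, 174.472], [0.918, 0.377, 0.127, 605.58], [-0.001, -0.316, 0.949, 373.718], [0.0, 0.0, 0.0, 1.0]] ['image', 'K', 'T', 'shot', 'fish']
wrist white_master []
wrist white_ball []
wrist black_master [([30.1, 329.3], 0.54)]
wrist storage_block [([104.5, 378.7], 0.48)]
wrist collet_stand [([134.5, 365.4], 0.84)]
wrist nut_top [([132.5, 365.7], 0.6)]
wrist micrometer [([28.8, 331.0], 0.54), ([132.7, 361.0], 0.2)]
wrist loupe [([111.4, 285.8], 0.73)]
wrist spanner [([57.3, 308.5], 0.7)]
```

Run:
```python
import cv2,numpy as np
a=cv2.imread("pics/scene0.png")[150:300,140:400]; b=cv2.imread("pics/top0.png")[100:280,120:380]
a=cv2.resize(a,(520,300),interpolation=cv2.INTER_CUBIC);b=cv2.resize(b,(433,300),interpolation=cv2.INTER_CUBIC)
c=np.zeros((600,800,3),np.uint8); 
a=cv2.resize(cv2.imread("pics/scene0.png")[150:290,150:400],(500,280),interpolation=cv2.INTER_CUBIC)
b=cv2.resize(cv2.imread("pics/top0.png")[120:280,130:380],(500,320),interpolation=cv2.INTER_CUBIC)
c[:280,:500]=a;c[280:,:500]=b;c[:225,500:]=cv2.resize(cv2.imread("pics/wrist0.png"),(300,225)); c[300:525,500:]=cv2.resize(cv2.imread("pics/scene0.png"),(300,225))
cv2.imwrite("pics/a1.png",c)
```

```text
(no output)
```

View pics/a1.png

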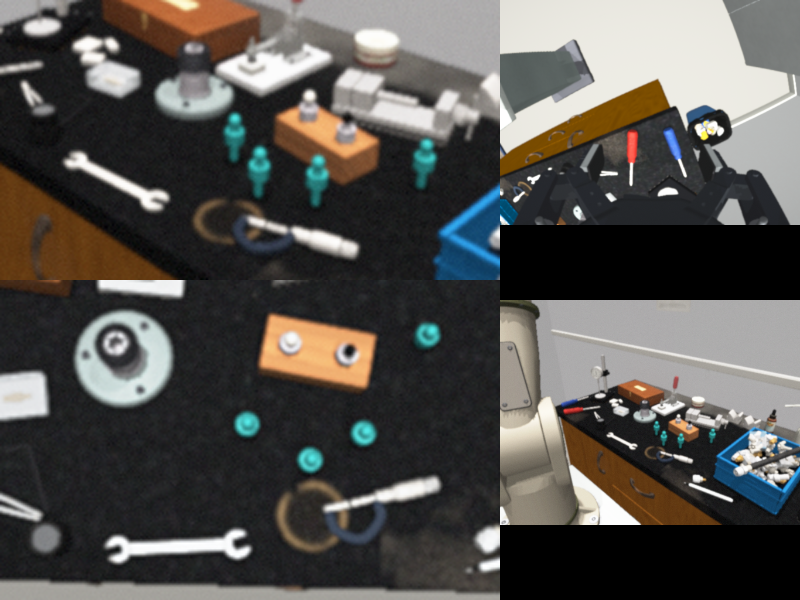

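White at top px (275,150) / scene (304,201). Others: black at top (305,158), and four turquoise ones at top (253,193), (312,197), (285,210), (343,150). I choose the white one in the block.

```bash
cat > m.py <<'E'
from h import *
def meas(p):
    g=p["image"].astype(int)
    return p
E
python3 - <<'E'
from h import *
P={n:snap(n) for n in["scene","top"]}
t=P["top"]
print("white@64",atz(t,(275.3,149.6),64)); print("black@64",atz(t,(305,158),64)); print("nut@76",atz(t,(191.8,160.4),76))
r=finder.cut_out(t,"storage_block")[0]; 
c,s,a=cv2.minAreaRect(cv2.findContours(r["region"].astype(np.uint8),0,2)[0][0]) if 0 else cv2.minAreaRect(np.argwhere(r["region"])[:,::-1].astype(np.float32))
bp=cv2.boxPoints((c,s,a)); print([atz(t,x,36).round(0) for x in bp])
for k in ["collet_stand","micrometer","loupe"]:
    for d in finder.look_for(t,k)[:2]: print(k,d["location"],d["conf"],atz(t,d["location"],20).round(0))
for uv in [(253,193),(312,197),(285,210),(343,148)]: print("teal",atz(t,uv,50).round(0))
cr=lambda p,u,v,h:cv2.resize(p["image"][v-h:v+h,u-h:u+h],(400,400),interpolation=cv2.INTER_CUBIC)
w=atz(t,(275.3,149.6),64);n=atz(t,(191.8,160.4),76)
print("scene reproj",proj(P["scene"],w),proj(P["scene"],n))
cv2.imwrite("pics/b.png",np.hstack([cr(P["scene"],304,205,28),cr(t,275,150,28)]))
E
```

```text
white@64 [554.05471379  29.51163145  64.        ]
black@64 [538.41056294 -30.54383776  64.        ]
nut@76 [524.58353666 194.76387479  76.        ]
[array([524.,  60.,  36.]), array([587.,  50.,  36.]), array([568., -61.,  36.]), array([506., -49.,  36.])]
micrometer [317.5, 232.9] 0.74 [391. -63.  20.]
loupe [155.7, 249.8] 0.8 [349. 267.  20.]
loupe [192.0, 162.2] 0.7 [533. 201.  20.]
teal [467.  72.  50.]
teal [462. -47.  50.]
teal [434.   7.  50.]
teal [ 565. -111.   50.]
scene reproj [304.53639108 198.68361524] [244.78950228 177.3607759 ]
```

View pics/b.png

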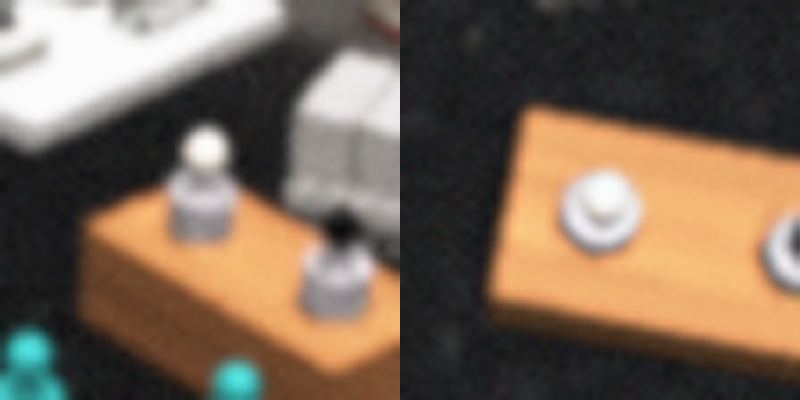

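Close crop confirms: white ball, steel collar, in the block's hole nearer the stand; both cameras agree (white ≈ (554, 29.5), stand ≈ (524.6, 195)). Moving towards it.

Emit:
{"method": "jog_arm", "body": {"moves": [[[-4,-3,0,0],[-4,-3,0,0],[-4,-3,0,0],[-4,-3,0,0],[-4,-3,0,0],[-4,-3,0,0],[-4,-3,0,0],[-4,-3,0,0],[-4,-3,0,0],[-4,-3,0,0],[-4,-3,0,0],[-4,-3,0,0]]], "fingers": -1}}

```text
t: 3.0
tcp_pos: [546.5, 50.6, 231.7]
tcp_rot: [[-0.918, 0.397, 0.001], [0.397, 0.918, 0.0], [-0.001, 0.001, -1.0]]
wrist_force: [1.1, -0.0, -0.2]
gripper_width: 85.4
```

Emit:
{"method": "jog_arm", "body": {"moves": [[[0,0,-1,8.5],[0,0,0,8.5],[0,0,0,8.5],[0,0,0,8.5],[0,0,0,8.5],[0,0,0,8.5],[0,0,0,8.5],[0,0,0,8.5],[0,0,0,8],[0,0,0,0],[0,0,0,0]]]}}

```text
t: 4.1
tcp_pos: [545.8, 52.5, 241.3]
tcp_rot: [[0.159, 0.987, 0.0], [0.987, -0.159, 0.0], [0.0, 0.0, -1.0]]
wrist_force: [0.8, -0.1, -0.6]
gripper_width: 85.4
```

```bash
cat > look.py <<'E'
from h import *
import sys
s=st(); p=snap("wrist"); name=sys.argv[1]
for k,z in [a.split("@") for a in sys.argv[2:]]:
    for d in finder.look_for(p,k)[:3]:
        X=atz(p,d["location"],float(z)); R=s["tcp_rot"]; print(k,np.round(d["location"],1),round(d["conf"],2),X,"tool cm",(R.T@(X-s["tcp_pos"]))/10)
cv2.imwrite(f"pics/{name}.png",p["image"])
E
python3 look.py c white_ball@64 white_master@50 black_master@50 nut_top@76
```

```text
t 4.1 tcp [545.756  52.509 241.339] w 85.39255382986684 F [ 0.794 -0.055 -0.63 ] M [-0.034 -0.035 -0.048]
q [-0.639  0.23   0.583  1.59  -0.129  1.36  -0.201] 
 [[ 0.159  0.987  0.   ]
 [ 0.987 -0.159  0.   ]
 [ 0.     0.    -1.   ]]
white_ball [178.2 216.4] 0.68 [442.556  10.515  64.   ] tool cm [-5.791 -9.52  17.733]
white_ball [295.9 284. ] 0.64 [ 571.083 -109.099   64.   ] tool cm [-15.552   5.074  17.733]
white_ball [189.3 162. ] 0.58 [471.692  73.123  64.   ] tool cm [ 0.854 -7.641 17.734]
white_master [210.  244.3] 0.65 [469.034 -39.156  50.   ] tool cm [-10.273  -6.114  19.133]
white_master [294.2 275.8] 0.58 [ 570.654 -105.242   50.   ] tool cm [-15.178   4.97   19.133]
white_master [192.2 154.3] 0.55 [473.267  78.899  50.   ] tool cm [ 1.45  -7.577 19.134]
black_master [268.  225.8] 0.52 [546.491 -24.462  50.   ] tool cm [-7.588  1.298 19.133]
black_master [268.6 183.1] 0.45 [555.361  30.048  50.   ] tool cm [-2.065  1.306 19.134]
nut_top [233.8  43.1] 0.81 [543.922 190.433  76.   ] tool cm [13.586 -2.378 16.535]
```

View pics/c.png

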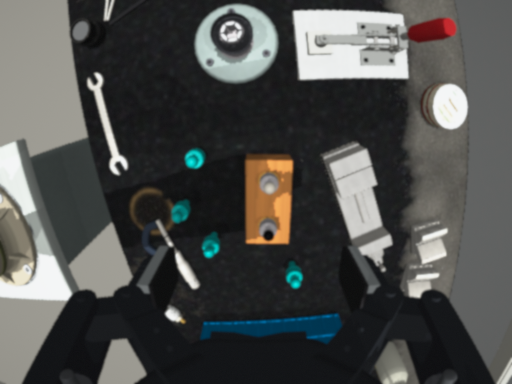

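Wrist view: white sphere at (268,183), black below it at (268,228), turquoise ones outside the block. Estimate (555,30) agrees; going above it and lower.

Emit:
{"method": "jog_arm", "body": {"moves": [[[-2.1,1.25,2,0],[0,0,3,0],[0,0,3,0],[0,0,2.5,0],[0,0,0,0],[0,0,0,0]]]}}

```text
t: 4.95
tcp_pos: [554.7, 29.5, 136.8]
tcp_rot: [[0.163, 0.987, -0.0], [0.987, -0.163, -0.0], [-0.0, -0.0, -1.0]]
wrist_force: [0.1, -0.6, 0.5]
gripper_width: 85.4
```

```bash
python3 look.py d white_ball@64 white_master@50; python3 -c "
import cv2;i=cv2.imread('pics/d.png')[110:310,140:400];cv2.imwrite('pics/d2.png',cv2.resize(i,(780,600),interpolation=cv2.INTER_CUBIC))"
```

```text
t 4.95 tcp [554.74   29.497 136.762] w 85.38502592405541 F [ 0.077 -0.637  0.466] M [-0.    -0.012 -0.035]
q [-0.578  0.332  0.576  1.718 -0.196  1.15  -0.11 ] 
 [[ 0.163  0.987 -0.   ]
 [ 0.987 -0.163 -0.   ]
 [-0.    -0.    -1.   ]]
white_ball [257.6 199.3] 0.83 [555.51   31.913  64.   ] tool cm [0.254 0.039 7.276]
white_ball [146.7 166.7] 0.75 [474.455  72.437  64.   ] tool cm [ 2.928 -8.619  7.278]
white_ball [136.1 238.6] 0.67 [445.547  12.827  64.   ] tool cm [ -3.425 -10.498   7.281]
white_master [140.6 232.3] 0.9 [444.328  12.233  50.   ] tool cm [ -3.503 -10.608   8.681]
white_master [260.9 193.7] 0.84 [558.088  31.215  50.   ] tool cm [0.227 0.305 8.676]
white_master [184.8 273.3] 0.8 [474.531 -35.698  50.   ] tool cm [-7.739 -6.846  8.681]
```

View pics/d2.png

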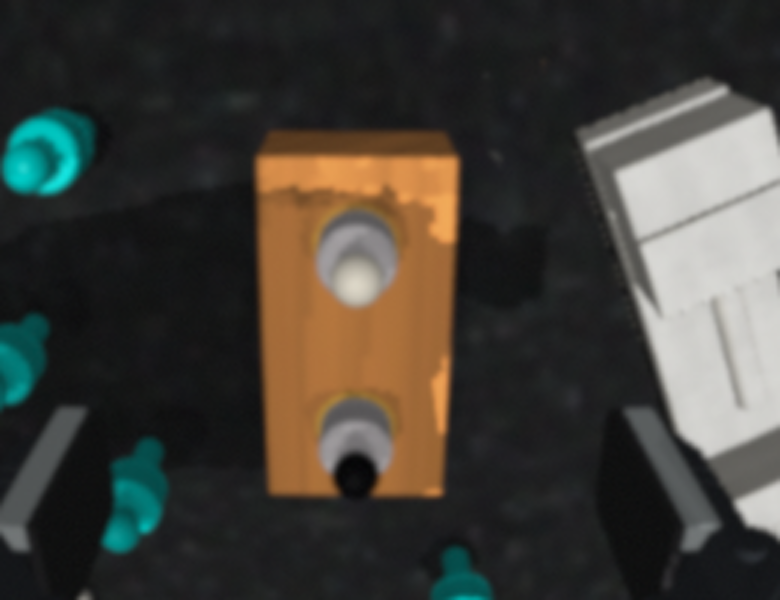

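White ball at image (259,203), centred between the pads and clear of the vise at right. Descend to collar height, then close slowly.

Emit:
{"method": "jog_arm", "body": {"moves": [[[0,0.08,2.7,0],[0,0,3,0],[0,0,2,0],[0,0,1,0],[0,0,0.95,0],[0,0,0,0],[0,0,0,0]]]}}

```text
t: 5.8
tcp_pos: [556.1, 29.5, 40.7]
tcp_rot: [[0.164, 0.987, 0.001], [0.987, -0.164, 0.0], [0.0, 0.001, -1.0]]
wrist_force: [1.4, 0.6, 0.7]
gripper_width: 85.5
```

Emit:
{"method": "jog_arm", "body": {"moves": [[[0,0,0,0],[0,0,0,0],[0,0,0,0],[0,0,0,0],[0,0,0,0],[0,0,0,0],[0,0,0,0],[0,0,0,0],[0,0,0,0],[0,0,0,0]]], "fingers": 1}}

```text
t: 6.8
tcp_pos: [555.6, 29.5, 40.2]
tcp_rot: [[0.164, 0.987, 0.0], [0.987, -0.164, 0.0], [0.0, 0.0, -1.0]]
wrist_force: [-0.9, 0.7, 5.4]
gripper_width: 19.2
```

```bash
python3 look.py e white_ball@64; python3 -c "
import cv2;i=cv2.imread('pics/e.png')[110:384,100:412];cv2.imwrite('pics/e2.png',cv2.resize(i,(624,548),interpolation=cv2.INTER_CUBIC))"
```

```text
t 6.8 tcp [555.612  29.527  40.221] w 19.21530896192974 F [-0.86   0.725  5.407] M [ 0.005  0.415 -0.003]
q [-0.537  0.451  0.536  1.807 -0.276  0.958 -0.049] 
 [[ 0.164  0.987  0.   ]
 [ 0.987 -0.164  0.   ]
 [ 0.     0.    -1.   ]]
white_ball [ 85.3 303. ] 0.62 [450.518  18.025  64.   ] tool cm [ -2.854 -10.179  -2.382]
white_ball [255.5 272.8] 0.6 [555.284  30.036  64.   ] tool cm [ 0.046 -0.04  -2.378]
white_ball [ 87.3 209. ] 0.56 [479.832  74.906  64.   ] tool cm [ 3.238 -8.218 -2.38 ]
```

View pics/e2.png

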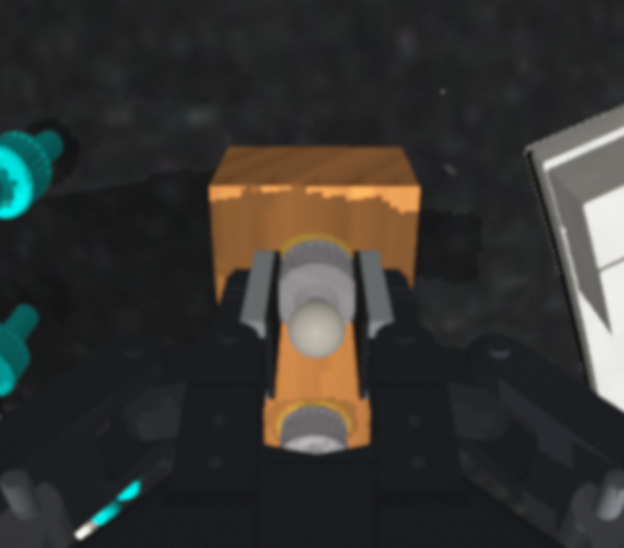

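Pads hold the collar on both sides, the ball at (316,328 in the crop) is clear of them. Lift.

Emit:
{"method": "jog_arm", "body": {"moves": [[[0,0,-0.3,0],[0,0,-0.7,0],[0,0,-1.5,0],[0,0,-2,0],[0,0,-3,0],[0,0,-2,0],[0,0,-1,0],[0,0,0,0],[0,0,0,0]]]}}

```text
t: 7.8
tcp_pos: [555.0, 29.6, 144.3]
tcp_rot: [[0.164, 0.987, -0.001], [0.987, -0.164, 0.0], [-0.0, -0.001, -1.0]]
wrist_force: [-0.7, -0.5, -1.7]
gripper_width: 19.4
```

Run:
```python
from h import *
s=st(); R=s["tcp_rot"]
for n in ["top","scene","wrist"]:
    p=snap(n)
    for k,z in [("nut_top",76),("collet_stand",50),("white_ball",165),("white_master",140)]:
        for d in finder.look_for(p,k)[:2]: print(n,k,np.round(d["location"],1),round(d["conf"],2),atz(p,d["location"],z))
    cv2.imwrite(f"pics/f_{n}.png",p["image"])
    if n!="wrist":
        print(n,"tcp px",proj(p,s["tcp_pos"]),"nut px",proj(p,[524.6,194.8,76]))
w=cv2.imread("pics/f_wrist.png"); t=cv2.imread("pics/f_top.png"); c=cv2.imread("pics/f_scene.png")
cr=lambda i,u,v,a,b,W,H:cv2.resize(i[v-b:v+b,u-a:u+a],(W,H),interpolation=cv2.INTER_CUBIC)
out=np.zeros((600,800,3),np.uint8); out[:,:400]=cv2.resize(np.vstack([cr(t,192,160,30,22,400,300),cr(c,246,185,30,22,400,300)]),(400,600)); out[:300,400:]=cv2.resize(w,(400,300)); out[300:,400:]=cr(c,300,190,60,45,400,300)
cv2.imwrite("pics/f.png",out)
```

```text
t 7.8 tcp [555.018  29.588 144.261] w 19.367130604401986 F [-0.661 -0.476 -1.65 ] M [0.055 0.05  0.05 ]
q [-0.581  0.326  0.581  1.708 -0.192  1.166 -0.113] 
 [[ 0.164  0.987 -0.001]
 [ 0.987 -0.164  0.   ]
 [-0.    -0.001 -1.   ]]
top nut_top [192.9 162.3] 0.87 [520.822 192.428  76.   ]
top collet_stand [194.2 159.7] 0.78 [531.761 193.326  50.   ]
top white_master [191.5 157.9] 0.32 [515.457 187.24  140.   ]
top tcp px [278.502 138.61 ] nut px [191.782 160.391]
scene nut_top [245.5 196.5] 0.66 [452.295 122.792  76.   ]
scene collet_stand [248.6 196.7] 0.63 [491.204 150.104  50.   ]
scene white_ball [290.2 270.7] 0.48 [ 225.846 -177.704  165.   ]
scene white_ball [311.7 220.1] 0.18 [ 348.741 -125.85   165.   ]
scene white_master [267.5 216.7] 0.72 [339.606 -40.161 140.   ]
scene white_master [361.7 231.1] 0.63 [ 410.883 -184.79   140.   ]
scene tcp px [307.019 167.069] nut px [244.784 177.355]
wrist nut_top [211.4  23.6] 0.62 [545.904 166.758  76.   ]
wrist collet_stand [215.2  22.5] 0.63 [546.083 174.069  50.   ]
wrist white_ball [254.  272.4] 0.67 [553.948  28.07  165.   ]
wrist white_ball [149.4 162.1] 0.63 [517.867  90.273 165.   ]
wrist white_master [157.6 160.4] 0.8 [512.112  86.343 140.   ]
wrist white_master [ 56.5 119.5] 0.73 [453.525 123.095 140.   ]
```

View pics/f.png

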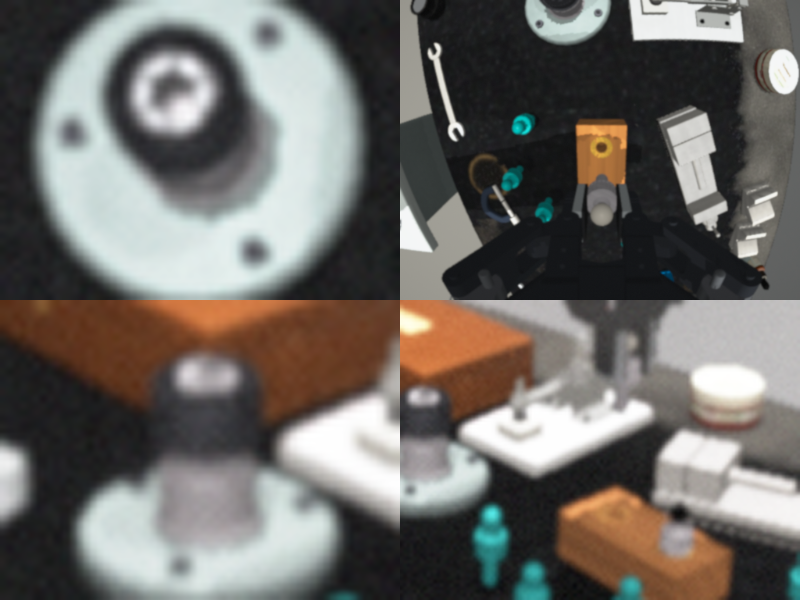

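Sphere is in hand; the hole in the block is empty. Collet mouth at top px ≈ (188.3,151.5), scene ≈ (247.2,173.9) — the network's nut point was too low on the nut. Refine.

Run:
```python
from h import *
t=snap("top"); s=snap("scene")
def blob(p,u,v,r,th):
    g=cv2.GaussianBlur(cv2.cvtColor(p["image"],6),(0,0),0.7); m=(g>th).astype(np.uint8); m[:v-r]=0;m[v+r:]=0;m[:,:u-r]=0;m[:,u+r:]=0
    c=max(cv2.findContours(m,0,2)[0],key=cv2.contourArea); return cv2.fitEllipse(cv2.convexHull(c))
a=blob(t,188,152,9,140); b=blob(s,247,174,7,140); print(a,b)
A=[ray(t,a[0]),ray(s,b[0])]; X=tri(A); print("tri",X,"top@77.5",atz(t,a[0],77.5),"scene@77.5",atz(s,b[0],77.5))
f=finder.cut_out(t,"collet_stand")[0]["region"].astype(np.uint8)
e=cv2.fitEllipse(cv2.convexHull(max(cv2.findContours(f,0,2)[0],key=cv2.contourArea))); print("foot",e,atz(t,e[0],16))
S=readout.observe(); d=np.array([*atz(t,a[0],77.5)[:2],0])-S["tcp_pos"]; print("tool mm",S["tcp_rot"].T@d)
```

```text
((187.50051879882812, 151.25730895996094), (11.709423065185547, 11.72425651550293), 97.50104522705078) ((245.625, 173.6875), (3.427215337753296, 10.789801597595215), 94.54513549804688)
tri [541.09257457 205.12656147  77.52347561] top@77.5 [542.45225004 203.87496073  77.5       ] scene@77.5 [539.59902434 206.2342426   77.5       ]
foot ((191.99612426757812, 159.21823120117188), (48.03716278076172, 49.26917266845703), 107.36654663085938) [540.044535   202.22978906  16.        ]
tool mm [169.90643023 -41.35382549 144.79377488]
```

Emit:
{"method": "jog_arm", "body": {"moves": [[[4,-1,0,0],[4,-1,0,0],[4,-1,0,0],[3,-0.8,0,0],[1.5,-0.3,0,0],[0.4,-0.08,0,0],[0,0,0,0],[0,0,0,0],[0,0,0,0]]]}}

```text
t: 9.6
tcp_pos: [542.4, 200.8, 144.9]
tcp_rot: [[0.167, 0.986, 0.0], [0.986, -0.167, -0.001], [-0.001, 0.0, -1.0]]
wrist_force: [-0.2, 0.1, -0.5]
gripper_width: 19.1
```

Run:
```python
from h import *
s=st(); p=snap("wrist"); cv2.imwrite("pics/g_w.png",p["image"]); R=s["tcp_rot"];tp=s["tcp_pos"]
print("mouth expected px",proj(p,[541.5,203.5,77.5]),"ball expected",proj(p,tp+[0,0,24]),"shank end",proj(p,tp-[0,0,28]))
sc=snap("scene"); cv2.imwrite("pics/g_s.png",sc["image"]); print("scene mouth",proj(sc,[541.5,203.5,77.5]),"end",proj(sc,tp-[0,0,28]))
cr=lambda i,u,v,a,b,W,H:cv2.resize(i[v-b:v+b,u-a:u+a],(W,H),interpolation=cv2.INTER_CUBIC)
o=np.hstack([cr(p["image"],258,280,66,100,396,600),cr(sc["image"],248,165,40,60,400,600)]); cv2.imwrite("pics/g.png",o)
```

```text
t 9.6 tcp [542.403 200.849 144.91 ] w 19.10824756781701 F [-0.228  0.104 -0.507] M [-0.031 -0.002 -0.022]
q [-0.807  0.365  0.505  1.645 -0.187  1.181 -0.426] 
 [[ 0.167  0.986  0.   ]
 [ 0.986 -0.167 -0.001]
 [-0.001  0.    -1.   ]]
mouth expected px [255.266 201.787] ball expected [256.391 273.866] shank end [256.824 227.296]
scene mouth [246.904 173.763] end [247.774 159.754]
```

View pics/g.png

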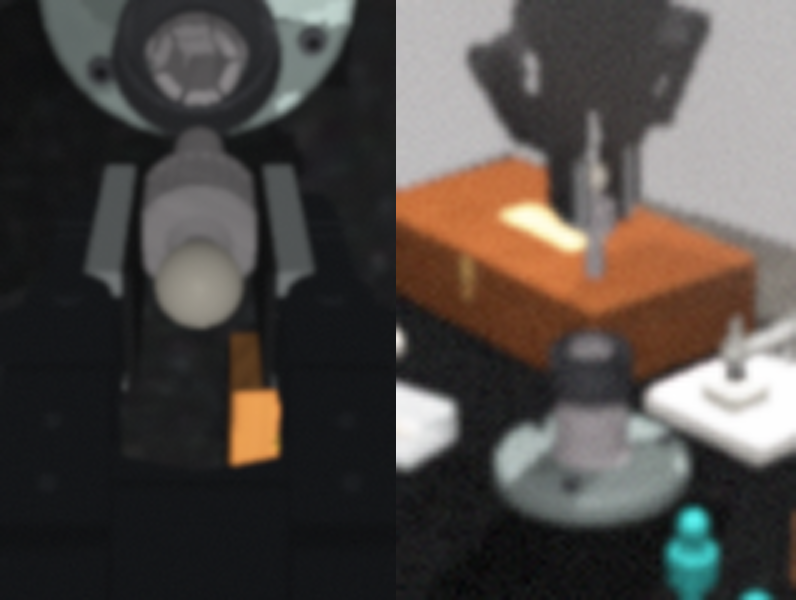

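Run:
```python
from h import *
s=st(); p=snap("wrist"); R=s["tcp_rot"];tp=s["tcp_pos"]
i=p["image"]; g=cv2.cvtColor(i,6); 
c=cv2.HoughCircles(cv2.resize(g[160:300,215:300],None,fx=4,fy=4,interpolation=cv2.INTER_CUBIC),cv2.HOUGH_GRADIENT,1,60,param1=60,param2=20,minRadius=40,maxRadius=80)
for q in c[0][:6]: print("circ px",q[0]/4+215-.375,q[1]/4+160-.375,q[2]/4)
T=lambda uv,z: R.T@(atz(p,uv,z)-tp)
print("ball tool",T((258.3,274.3),tp[2]+24)); print("mouth tool",T((257.3,199.3),77.5)," world",atz(p,(257.3,199.3),77.5))
```

```text
t 9.7 tcp [542.223 201.61  144.906] w 18.877304653742563 F [-0.583 -0.505 -1.823] M [ 0.047 -0.035  0.029]
q [-0.808  0.365  0.505  1.644 -0.188  1.181 -0.426] 
 [[ 0.166  0.986  0.   ]
 [ 0.986 -0.166 -0.   ]
 [-0.     0.    -1.   ]]
circ px 257.5 273.5 15.45
circ px 257.5 198.5 16.625
circ px 281.5 205.25 13.9
circ px 258.25 178.0 18.125
ball tool [ -0.27    0.919 -24.   ]
mouth tool [ 4.491  0.183 67.406]  world [543.156 205.994  77.5  ]
```

Emit:
{"method": "jog_arm", "body": {"moves": [[[0.3,-0.03,1,0],[0,0,1.5,0],[0,0,0.8,0],[0,0,0,0],[0,0,0,0]]]}}

```text
t: 10.25
tcp_pos: [541.8, 205.9, 111.3]
tcp_rot: [[0.164, 0.986, -0.001], [0.986, -0.164, -0.001], [-0.001, -0.001, -1.0]]
wrist_force: [0.9, 0.5, 0.1]
gripper_width: 19.3
```

Run:
```python
from h import *
s=st(); p=snap("wrist"); R=s["tcp_rot"];tp=s["tcp_pos"]; i=p["image"]; sc=snap("scene"); t=snap("top")
print("end",proj(p,tp-[0,0,28]),"ball",proj(p,tp+[0,0,24]),"axis@77.5",proj(p,[tp[0],tp[1],77.5]))
print("scene: end",proj(sc,tp-[0,0,28]),"axis at 77.5",proj(sc,[tp[0],tp[1],77.5]))
cr=lambda i,u,v,a,b,W,H:cv2.resize(i[v-b:v+b,u-a:u+a],(W,H),interpolation=cv2.INTER_CUBIC)
cv2.imwrite("pics/i.png",np.hstack([cr(i,258,240,40,60,400,600),cr(sc["image"],247,170,20,30,400,600)]))
```

```text
t 10.25 tcp [541.841 205.851 111.284] w 19.263332912786332 F [0.85  0.459 0.064] M [-0.019 -0.017  0.085]
q [-0.804  0.401  0.493  1.677 -0.207  1.116 -0.417] 
 [[ 0.164  0.986 -0.001]
 [ 0.986 -0.164 -0.001]
 [-0.001 -0.001 -1.   ]]
end [256.86  227.301] ball [256.323 273.901] axis@77.5 [256.904 223.478]
scene: end [246.314 171.415] axis at 77.5 [246.335 173.461]
```

View pics/i.png

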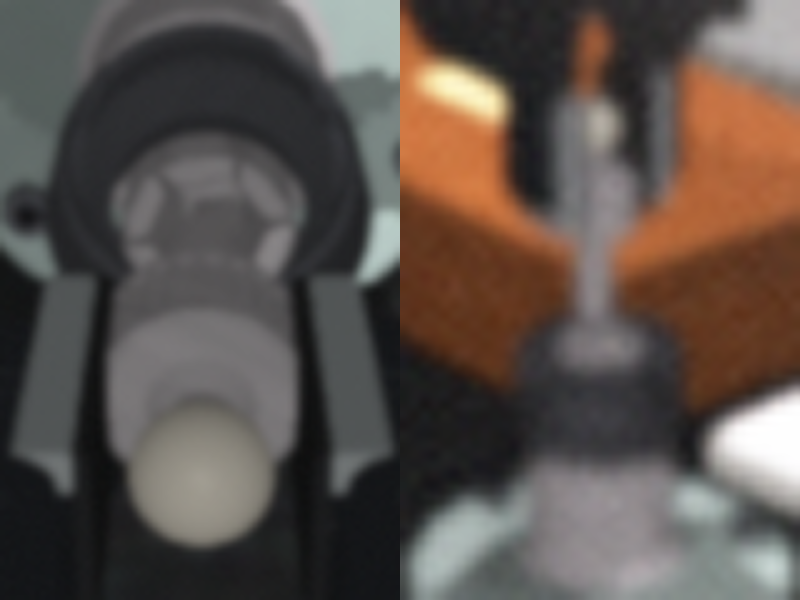

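Shank end stands over the collet mouth, within about 0.5 mm in both views (wrist mouth (259.6,224.4) vs shank axis ≈ (259.1,224.5)). Lower, watching force.

Emit:
{"method": "jog_arm", "body": {"moves": [[[0,0.04,0.3,0],[0,0,0.3,0],[0,0,0.3,0],[0,0,0.2,0],[0,0,0,0]]]}}

```text
t: 10.9
tcp_pos: [542.2, 205.9, 100.3]
tcp_rot: [[0.164, 0.987, -0.001], [0.987, -0.164, -0.0], [-0.001, -0.001, -1.0]]
wrist_force: [0.2, 0.7, -0.9]
gripper_width: 18.9
```

Emit:
{"method": "jog_arm", "body": {"moves": [[[0,0,0.3,0],[0,0,0.3,0],[0,0,0.3,0],[0,0,0.3,0],[0,0,0.2,0],[0,0,0,0]]]}}

```text
t: 11.5
tcp_pos: [542.2, 205.9, 86.4]
tcp_rot: [[0.164, 0.987, -0.001], [0.987, -0.164, -0.0], [-0.0, -0.001, -1.0]]
wrist_force: [0.9, -0.5, -1.3]
gripper_width: 19.0
```

Emit:
{"method": "jog_arm", "body": {"moves": [[[0,0,0.2,0],[0,0,0.15,0],[0,0,0.1,0],[0,0,0,0],[0,0,0,0]]]}}

```text
t: 12.0
tcp_pos: [542.4, 206.0, 82.2]
tcp_rot: [[0.164, 0.987, -0.0], [0.987, -0.164, -0.0], [-0.0, -0.0, -1.0]]
wrist_force: [0.2, -0.4, -1.6]
gripper_width: 19.1
```

Emit:
{"method": "jog_arm", "body": {"moves": [[[0,0,0.06,0],[0,0,0.05,0],[0,0,0,0],[0,0,0,0]]]}}

```text
t: 12.4
tcp_pos: [542.6, 206.0, 81.7]
tcp_rot: [[0.164, 0.987, 0.0], [0.987, -0.164, 0.0], [0.0, 0.0, -1.0]]
wrist_force: [-3.0, -2.4, 5.4]
gripper_width: 19.2
```

Contact at the expected height. A slight press, then open.

Emit:
{"method": "jog_arm", "body": {"moves": [[[0,0,0.05,0],[0,0,0,0],[0,0,0,0]]]}}

```text
t: 12.7
tcp_pos: [542.6, 206.0, 81.7]
tcp_rot: [[0.164, 0.987, 0.0], [0.987, -0.164, 0.001], [0.001, 0.0, -1.0]]
wrist_force: [-3.5, -1.8, 10.2]
gripper_width: 19.0
```

Emit:
{"method": "jog_arm", "body": {"moves": [[[0,0,-0.05,0],[0,0,0,0],[0,0,0,0],[0,0,0,0],[0,0,0,0],[0,0,0,0],[0,0,0,0],[0,0,0,0]]], "fingers": -1}}

```text
t: 13.5
tcp_pos: [542.4, 206.0, 81.1]
tcp_rot: [[0.164, 0.987, -0.0], [0.987, -0.164, -0.0], [-0.0, -0.0, -1.0]]
wrist_force: [-0.0, -0.5, 0.7]
gripper_width: 85.3
```

Emit:
{"method": "jog_arm", "body": {"moves": [[[0,0,-2,0],[0,0,-4,0],[0,0,-3,0],[0,0,-1,0],[0,0,0,0],[0,0,0,0]]]}}

```text
t: 14.1
tcp_pos: [541.9, 205.9, 180.0]
tcp_rot: [[0.163, 0.987, -0.001], [0.987, -0.163, -0.0], [-0.001, -0.001, -1.0]]
wrist_force: [-0.4, -0.1, 0.2]
gripper_width: 85.5
```

Run:
```python
from h import *
s=st(); p=snap("wrist"); R=s["tcp_rot"];tp=s["tcp_pos"]; i=p["image"]; sc=snap("scene"); t=snap("top")
print("axis@77.5",proj(p,[542.5,206,77.5]),"ball",proj(p,[542.5,206,105.5]),"collar top",proj(p,[542.5,206,93.5]))
print("scene ball",proj(sc,[542.5,206,105.5]),"collar bottom",proj(sc,[542.5,206,77.5]))
for n,q in(("w",p),("t",t)): print(n,[(np.round(d["location"],1),round(d["conf"],2),atz(q,d["location"],105.5)) for d in finder.look_for(q,"white_ball")[:2]])
cr=lambda i,u,v,a,b,W,H:cv2.resize(i[v-b:v+b,u-a:u+a],(W,H),interpolation=cv2.INTER_CUBIC)
cv2.imwrite("pics/j.png",np.hstack([cr(i,258,200,40,60,400,600),cr(sc["image"],247,170,20,30,400,600)]))
```

```text
t 14.1 tcp [541.851 205.95  180.018] w 85.50039346006574 F [-0.45  -0.131  0.208] M [ 0.002  0.003 -0.038]
q [-0.82   0.339  0.511  1.595 -0.172  1.254 -0.443] 
 [[ 0.163  0.987 -0.001]
 [ 0.987 -0.163 -0.   ]
 [-0.001 -0.001 -1.   ]]
axis@77.5 [258.067 189.992] ball [258.001 201.313] collar top [258.031 196.16 ]
scene ball [246.367 163.36 ] collar bottom [246.47  173.365]
w [(array([256.3, 198.2]), 0.66, array([541.62, 208.76, 105.5 ]))]
t []
```

View pics/j.png

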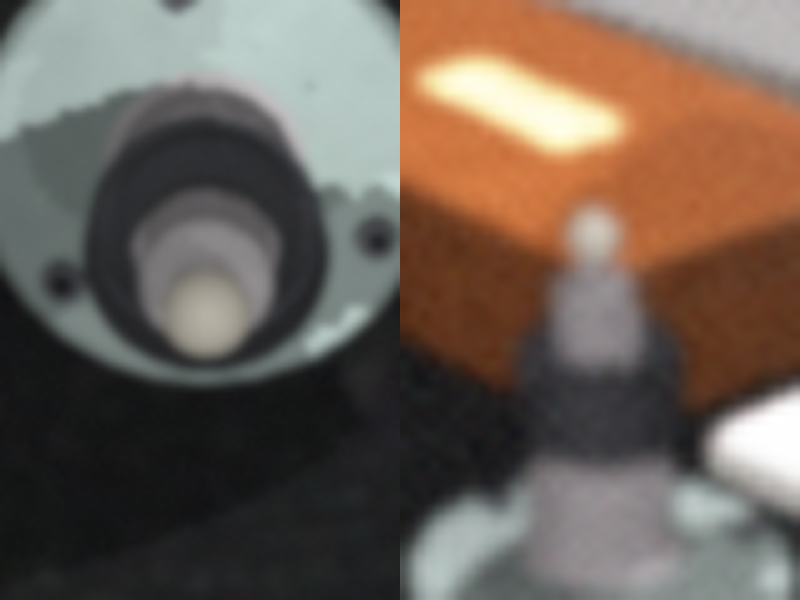

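Sphere seated: collar sits on the collet, ball clear, upright. Now wind back the wrist (clockwise roll lowers q7) and come down round the nut.

Emit:
{"method": "jog_arm", "body": {"moves": [[[0,0.05,0,-8.5],[0,0,0,-8.5],[0,0,0,-8.5],[0,0,0,-8.5],[0,0,0,-8.5],[0,0,0,-8.5],[0,0,0,-8.5],[0,0,0,-8.5],[0,0,0,-8.5],[0,0,0,-8.5],[0,0,0,-8.5],[0,0,0,-6.5]]]}}

```text
t: 15.55
tcp_pos: [542.7, 205.7, 180.5]
tcp_rot: [[-1.0, -0.016, -0.001], [-0.016, 1.0, -0.001], [0.001, -0.001, -1.0]]
wrist_force: [0.4, 0.4, -0.4]
gripper_width: 85.4
```

```bash
cat > rd.py <<'E'
from h import *
import sys
n=int(sys.argv[1]) if len(sys.argv)>1 else 0
S=[readout.observe()]
for _ in range(n): snapshot("top"); S.append(readout.observe())
s=S[-1]; R=s["tcp_rot"]; z=[x["ft_torque"][2] for x in S]
print("t %.2f tcp"%s["t"],s["tcp_pos"].round(1),"w %.1f"%s["gripper_width"],"yaw %.2f deg"%np.degrees(np.arctan2(R[1,1],R[0,1])),"q7 %.3f"%s["q"][6],"| Mz0 %.3f mean %.3f sd %.3f"%(z[0],np.mean(z),np.std(z)),"tau7 %.3f"%np.mean([x["tau"][6] for x in S]),"F",np.mean([x["wrist_force"] for x in S],0).round(1))
E
python3 rd.py; python3 -c "
from h import *; st()"
```

```text
t 15.55 tcp [542.7 205.7 180.5] w 85.4 yaw 90.91 deg q7 1.231 | Mz0 0.023 mean 0.023 sd 0.000 tau7 -1.725 F [ 0.4  0.4 -0.4]
t 15.55 tcp [542.725 205.724 180.499] w 85.44643715308192 F [ 0.383  0.406 -0.398] M [ 0.008 -0.022  0.023]
q [-0.605  0.319  0.237  1.582 -0.077  1.251  1.231] 
 [[-1.    -0.016 -0.001]
 [-0.016  1.    -0.001]
 [ 0.001 -0.001 -1.   ]]
```

Emit:
{"method": "jog_arm", "body": {"moves": [[[0,0,2,0],[0,0,3.5,0],[0,0,3.5,0],[0,0,2,0],[0,0,1.2,0],[0,0,0.7,0],[0,0,0,0],[0,0,0,0]]]}}

```text
t: 16.35
tcp_pos: [543.7, 206.2, 53.2]
tcp_rot: [[-1.0, -0.01, 0.001], [-0.01, 1.0, 0.001], [-0.001, 0.001, -1.0]]
wrist_force: [0.6, 0.6, 0.1]
gripper_width: 85.2
```

Emit:
{"method": "jog_arm", "body": {"moves": [[[0,0,0,0],[0,0,0,0],[0,0,0,0],[0,0,0,0],[0,0,0,0],[0,0,0,0],[0,0,0,0],[0,0,0,0]]], "fingers": 1}}

```text
t: 17.15
tcp_pos: [543.5, 204.2, 53.4]
tcp_rot: [[-1.0, -0.009, 0.001], [-0.009, 1.0, -0.001], [-0.001, -0.001, -1.0]]
wrist_force: [-3.3, -5.9, 10.6]
gripper_width: 42.0
```

```bash
python3 rd.py 6
```

```text
t 17.45 tcp [543.5 204.2  53.5] w 42.1 yaw 90.50 deg q7 1.252 | Mz0 -0.032 mean 0.034 sd 0.032 tau7 -0.016 F [-3.5 -5.7 10.1]
```

Emit:
{"method": "jog_arm", "body": {"moves": [[[0,0,0,0],[0,0,0,0],[0.15,-0.25,0,0],[0,0,0,0],[0,0,0,0]]], "fingers": -0.4}}

```text
t: 17.95
tcp_pos: [541.4, 203.4, 52.1]
tcp_rot: [[-1.0, -0.01, -0.0], [-0.01, 1.0, 0.0], [0.0, 0.0, -1.0]]
wrist_force: [0.8, -0.0, 0.5]
gripper_width: 59.8
```

Emit:
{"method": "jog_arm", "body": {"moves": [[[0,0,0,0],[0,0,0,0],[0,0,0,0],[0,0,0,0],[0,0,0,0],[0,0,0,0],[0,0,0,0]]], "fingers": 1}}

```text
t: 18.65
tcp_pos: [541.5, 204.1, 52.6]
tcp_rot: [[-1.0, -0.011, 0.0], [-0.011, 1.0, 0.001], [-0.0, 0.001, -1.0]]
wrist_force: [-3.4, 2.3, 5.0]
gripper_width: 42.1
```

```bash
python3 rd.py 4
```

```text
t 18.85 tcp [541.5 204.1  52.6] w 41.9 yaw 90.61 deg q7 1.254 | Mz0 0.005 mean 0.006 sd 0.016 tau7 0.003 F [-3.   1.7  5.5]
```

Emit:
{"method": "jog_arm", "body": {"moves": [[[0,0,0,4],[0,0,0,4],[0,0,0,4],[0,0,0,4]]]}}

```text
t: 19.25
tcp_pos: [541.5, 204.3, 52.6]
tcp_rot: [[-0.964, 0.267, 0.0], [0.267, 0.964, 0.001], [-0.0, 0.001, -1.0]]
wrist_force: [-1.6, 1.7, 5.1]
gripper_width: 42.3
```

```bash
python3 rd.py 5
```

```text
t 19.50 tcp [541.5 204.4  52.6] w 42.3 yaw 74.59 deg q7 0.998 | Mz0 0.426 mean -0.157 sd 0.309 tau7 0.249 F [-2.   2.6  5.3]
```

Turning works: running torque reads ≈0.43 while moving. Continue in equal steps, reading while it moves.

Create r1.py:
```python
from h import *
s=readout.observe(); R=s["tcp_rot"]
l="t %.2f yaw %.2f q7 %.3f dq7 %.2f Mz %.3f tau7 %.3f w %.1f F %s"%(s["t"],np.degrees(np.arctan2(R[1,1],R[0,1])),s["q"][6],s["dq"][6],s["ft_torque"][2],s["tau"][6],s["gripper_width"],np.round(s["wrist_force"],1))
print(l); open("log.txt","a").write(l+"\n")
```

```text
(no output)
```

Emit:
{"method": "jog_arm", "body": {"moves": [[[0,0,0,4],[0,0,0,4]]]}}

```text
t: 19.7
tcp_pos: [541.5, 204.5, 52.6]
tcp_rot: [[-0.917, 0.398, 0.001], [0.398, 0.917, 0.001], [-0.0, 0.001, -1.0]]
wrist_force: [-1.7, 2.6, 4.5]
gripper_width: 42.3
```

```bash
python3 r1.py
```

```text
t 19.70 yaw 66.52 q7 0.868 dq7 -0.64 Mz 0.415 tau7 1.023 w 42.3 F [-1.7  2.6  4.5]
```

Emit:
{"method": "jog_arm", "body": {"moves": [[[0,0,0,4],[0,0,0,4]]]}}

```text
t: 19.9
tcp_pos: [541.6, 204.6, 52.6]
tcp_rot: [[-0.853, 0.522, 0.001], [0.522, 0.853, 0.001], [-0.0, 0.001, -1.0]]
wrist_force: [-2.7, 3.1, 3.0]
gripper_width: 42.3
```

```bash
python3 r1.py
```

```text
t 19.90 yaw 58.52 q7 0.740 dq7 -0.63 Mz 0.422 tau7 0.918 w 42.3 F [-2.7  3.1  3. ]
```

Emit:
{"method": "jog_arm", "body": {"moves": [[[0,0,0,4],[0,0,0,4]]]}}

```text
t: 20.1
tcp_pos: [541.7, 204.7, 52.6]
tcp_rot: [[-0.772, 0.636, 0.001], [0.636, 0.772, 0.001], [0.0, 0.002, -1.0]]
wrist_force: [-0.0, 2.8, 4.4]
gripper_width: 42.2
```

```bash
python3 r1.py
```

```text
t 20.10 yaw 50.52 q7 0.613 dq7 -0.63 Mz 0.446 tau7 0.917 w 42.2 F [-0.   2.8  4.4]
```

Emit:
{"method": "jog_arm", "body": {"moves": [[[0,0,0,4],[0,0,0,4]]]}}

```text
t: 20.3
tcp_pos: [541.8, 204.8, 52.7]
tcp_rot: [[-0.676, 0.737, 0.001], [0.737, 0.676, 0.001], [0.0, 0.002, -1.0]]
wrist_force: [-0.3, 3.0, 2.9]
gripper_width: 42.3
```

```bash
python3 r1.py
```

```text
t 20.30 yaw 42.53 q7 0.486 dq7 -0.63 Mz 0.417 tau7 0.915 w 42.3 F [-0.3  3.   2.9]
```

Emit:
{"method": "jog_arm", "body": {"moves": [[[0,0,0,4],[0,0,0,4]]]}}

```text
t: 20.5
tcp_pos: [541.9, 204.8, 52.7]
tcp_rot: [[-0.567, 0.824, 0.001], [0.824, 0.567, 0.001], [0.0, 0.002, -1.0]]
wrist_force: [-0.8, 4.6, 3.4]
gripper_width: 42.4
```

```bash
python3 r1.py
```

```text
t 20.50 yaw 34.53 q7 0.359 dq7 -0.63 Mz 0.452 tau7 0.911 w 42.4 F [-0.8  4.6  3.4]
```

tau7 is a clean reading (≈0.915 free running at this speed). Continue.

Emit:
{"method": "jog_arm", "body": {"moves": [[[0,0,0,4],[0,0,0,4],[0,0,0,4]]]}}

```text
t: 20.8
tcp_pos: [542.0, 204.9, 52.6]
tcp_rot: [[-0.383, 0.924, 0.002], [0.924, 0.383, 0.002], [0.001, 0.002, -1.0]]
wrist_force: [0.3, 3.9, 2.2]
gripper_width: 42.0
```

```bash
python3 r1.py
```

```text
t 20.80 yaw 22.54 q7 0.169 dq7 -0.63 Mz 0.422 tau7 0.900 w 42.0 F [0.3 3.9 2.2]
```

Emit:
{"method": "jog_arm", "body": {"moves": [[[0,0,0,4],[0,0,0,4],[0,0,0,4]]]}}

```text
t: 21.1
tcp_pos: [542.2, 205.0, 52.6]
tcp_rot: [[-0.183, 0.983, 0.002], [0.983, 0.183, 0.002], [0.001, 0.002, -1.0]]
wrist_force: [0.9, 2.9, 0.5]
gripper_width: 42.4
```

```bash
python3 r1.py
```

```text
t 21.10 yaw 10.54 q7 -0.021 dq7 -0.62 Mz 0.524 tau7 0.853 w 42.4 F [0.9 2.9 0.5]
```

Emit:
{"method": "jog_arm", "body": {"moves": [[[0,0,0,4],[0,0,0,4],[0,0,0,4]]]}}

```text
t: 21.4
tcp_pos: [542.4, 205.0, 52.7]
tcp_rot: [[0.025, 1.0, 0.002], [1.0, -0.025, 0.002], [0.002, 0.002, -1.0]]
wrist_force: [2.4, 4.7, 1.4]
gripper_width: 42.4
```

```bash
python3 r1.py
```

```text
t 21.40 yaw -1.46 q7 -0.209 dq7 -0.62 Mz 0.489 tau7 0.802 w 42.4 F [2.4 4.7 1.4]
```

Emit:
{"method": "jog_arm", "body": {"moves": [[[0,0,0,4],[0,0,0,4],[0,0,0,4]]]}}

```text
t: 21.7
tcp_pos: [542.6, 205.0, 52.7]
tcp_rot: [[0.233, 0.973, 0.003], [0.973, -0.233, 0.001], [0.002, 0.002, -1.0]]
wrist_force: [2.3, 3.3, -0.0]
gripper_width: 42.7
```

```bash
python3 r1.py
```

```text
t 21.70 yaw -13.45 q7 -0.397 dq7 -0.62 Mz 0.535 tau7 0.748 w 42.7 F [ 2.3  3.3 -0. ]
```

Contact found near yaw ≈ 24° (tau7 falls and Mz climbs at ~0.22–0.25 N m/rad). Target about 74° past contact (yaw ≈ −50°).

Emit:
{"method": "jog_arm", "body": {"moves": [[[0,0,0,4],[0,0,0,4],[0,0,0,4]]]}}

```text
t: 22.0
tcp_pos: [542.7, 204.9, 52.7]
tcp_rot: [[0.43, 0.903, 0.003], [0.903, -0.43, 0.001], [0.002, 0.002, -1.0]]
wrist_force: [3.8, 4.4, 0.5]
gripper_width: 42.4
```

```bash
python3 r1.py
```

```text
t 22.00 yaw -25.45 q7 -0.583 dq7 -0.62 Mz 0.585 tau7 0.694 w 42.4 F [3.8 4.4 0.5]
```

Emit:
{"method": "jog_arm", "body": {"moves": [[[0,0,0,4]]]}}

```text
t: 22.1
tcp_pos: [542.8, 204.9, 52.7]
tcp_rot: [[0.492, 0.871, 0.003], [0.871, -0.492, 0.001], [0.003, 0.002, -1.0]]
wrist_force: [5.0, 4.4, 0.2]
gripper_width: 42.0
```

```bash
python3 r1.py
```

```text
t 22.10 yaw -29.45 q7 -0.645 dq7 -0.61 Mz 0.631 tau7 0.676 w 42.0 F [5.  4.4 0.2]
```

Emit:
{"method": "jog_arm", "body": {"moves": [[[0,0,0,4]]]}}

```text
t: 22.2
tcp_pos: [542.9, 204.9, 52.7]
tcp_rot: [[0.551, 0.834, 0.003], [0.834, -0.551, 0.001], [0.003, 0.002, -1.0]]
wrist_force: [4.7, 4.2, -0.3]
gripper_width: 42.2
```

```bash
python3 r1.py
```

```text
t 22.20 yaw -33.45 q7 -0.707 dq7 -0.62 Mz 0.667 tau7 0.657 w 42.2 F [ 4.7  4.2 -0.3]
```

Emit:
{"method": "jog_arm", "body": {"moves": [[[0,0,0,4]]]}}

```text
t: 22.3
tcp_pos: [542.9, 204.8, 52.7]
tcp_rot: [[0.608, 0.794, 0.003], [0.794, -0.608, 0.001], [0.003, 0.002, -1.0]]
wrist_force: [5.0, 4.1, -1.3]
gripper_width: 42.0
```

```bash
python3 r1.py
python3 - <<'E'
import re,numpy as np
L=[list(map(float,re.search(r"yaw (\S+) .*Mz (\S+) tau7 (\S+)",l).groups())) for l in open("log.txt")]
a=np.array(L); f=a[:,0]>30; e=a[:,0]<20
for j,n in((1,"Mz"),(2,"tau7")):
    b=a[f][:,j].mean() if j==1 else .912; k,c=np.polyfit(a[e,0],a[e,j],1); print(n,"free",b,"slope/rad",k*57.3,"contact",(b-c)/k,"rise now",k*a[-1,0]+c-b)
    x=a[:,0]; best=min(((np.sum((a[:,j]-np.c_[np.ones(len(a)),np.maximum(0,y-x)]@s)**2),y,s) for y in np.arange(0,45,.5) for s in [np.linalg.lstsq(np.c_[np.ones(len(a)),np.maximum(0,y-x)],a[:,j],rcond=None)[0]]),key=lambda t:t[0]); print(best)
E
```

```text
t 22.30 yaw -37.45 q7 -0.769 dq7 -0.61 Mz 0.671 tau7 0.639 w 42.0 F [ 5.   4.1 -1.3]
Mz free 0.4304 slope/rad -0.21055984361743396 contact 23.747972178069627 rise now 0.2248836902533755
(np.float64(0.007161520918439369), np.float64(22.5), array([0.42983571, 0.00378258]))
tau7 free 0.912 slope/rad 0.25630145380675956 contact 23.402542555349335 rise now -0.2721918869943062
(np.float64(0.00935537365986746), np.float64(30.0), array([ 0.93678564, -0.00438746]))
```

Mz and tau7 agree on contact at ≈23.5°; now ≈0.23 above free running. Twelve degrees more at the same speed gives ≈0.28.

Emit:
{"method": "jog_arm", "body": {"moves": [[[0,0,0,4]]]}}

```text
t: 22.4
tcp_pos: [543.0, 204.8, 52.7]
tcp_rot: [[0.662, 0.75, 0.003], [0.75, -0.662, 0.001], [0.003, 0.002, -1.0]]
wrist_force: [5.1, 5.0, -1.7]
gripper_width: 42.2
```

```bash
python3 r1.py
```

```text
t 22.40 yaw -41.45 q7 -0.831 dq7 -0.61 Mz 0.638 tau7 0.618 w 42.2 F [ 5.1  5.  -1.7]
```

Emit:
{"method": "jog_arm", "body": {"moves": [[[0,0,0,4]]]}}

```text
t: 22.5
tcp_pos: [543.0, 204.7, 52.7]
tcp_rot: [[0.713, 0.702, 0.003], [0.702, -0.713, 0.001], [0.003, 0.002, -1.0]]
wrist_force: [6.1, 3.6, -1.8]
gripper_width: 42.4
```

```bash
python3 r1.py
```

```text
t 22.50 yaw -45.45 q7 -0.893 dq7 -0.61 Mz 0.704 tau7 0.601 w 42.4 F [ 6.1  3.6 -1.8]
```

Emit:
{"method": "jog_arm", "body": {"moves": [[[0,0,0,4]]]}}

```text
t: 22.6
tcp_pos: [543.0, 204.7, 52.7]
tcp_rot: [[0.76, 0.65, 0.004], [0.65, -0.76, 0.001], [0.003, 0.002, -1.0]]
wrist_force: [5.6, 3.5, -1.4]
gripper_width: 42.4
```

```bash
python3 r1.py; python3 rd.py 6
```

```text
t 22.60 yaw -49.45 q7 -0.954 dq7 -0.61 Mz 0.680 tau7 0.582 w 42.4 F [ 5.6  3.5 -1.4]
t 22.90 tcp [543.  204.6  52.7] w 41.9 yaw -49.37 deg q7 -0.952 | Mz0 0.680 mean 0.083 sd 0.311 tau7 -0.022 F [ 4.8  3.8 -0.9]
```

All estimates are in or next to the window (angle 0.28, Mz ≈0.26, tau7 ≈0.33). Stop; release and withdraw upwards.

Emit:
{"method": "jog_arm", "body": {"moves": [[[0,0,0,0],[0,0,0,0],[0,0,0,0],[0,0,0,0],[0,0,0,0],[0,0,0,0],[0,0,0,0],[0,0,0,0]]], "fingers": -1}}

```text
t: 23.7
tcp_pos: [541.4, 203.4, 52.2]
tcp_rot: [[0.759, 0.651, -0.0], [0.651, -0.759, -0.0], [-0.0, -0.0, -1.0]]
wrist_force: [0.2, 0.1, -0.4]
gripper_width: 85.2
```

Emit:
{"method": "jog_arm", "body": {"moves": [[[0,0,-1,0],[0,0,-2,0],[0,0,-3,0],[0,0,-4,0],[0,0,-4,0],[0,0,-3,0],[0,0,-2,0],[0,0,0,0],[0,0,0,0]]]}}

```text
t: 24.6
tcp_pos: [541.5, 203.3, 242.6]
tcp_rot: [[0.76, 0.65, 0.001], [0.65, -0.76, 0.001], [0.001, -0.0, -1.0]]
wrist_force: [-0.2, -0.3, 0.1]
gripper_width: 85.7
```

Run:
```python
from h import *
s=st(); p=snap("wrist"); sc=snap("scene"); t=snap("top")
print("scene ball exp",proj(sc,[542,205,105.5]),"wrist ball exp",proj(p,[542,205,105.5]))
cr=lambda i,u,v,a,b,W,H:cv2.resize(i[v-b:v+b,u-a:u+a],(W,H),interpolation=cv2.INTER_CUBIC)
u,v=proj(p,[542,205,90]).astype(int)
cv2.imwrite("pics/k.png",np.vstack([np.hstack([cr(p["image"],u,v,40,30,400,300),cr(sc["image"],247,170,28,21,400,300)]),np.hstack([cv2.resize(t["image"],(400,300)),cr(sc["image"],300,210,100,75,400,300)])]))
```

```text
t 24.6 tcp [541.548 203.301 242.636] w 85.71942147739865 F [-0.188 -0.304  0.066] M [0.006 0.062 0.006]
q [-1.051  0.349  0.835  1.515 -0.261  1.393 -1.062] 
 [[ 0.76   0.65   0.001]
 [ 0.65  -0.76   0.001]
 [ 0.001 -0.    -1.   ]]
scene ball exp [246.515 163.524] wrist ball exp [256.236 178.333]
```

View pics/k.png

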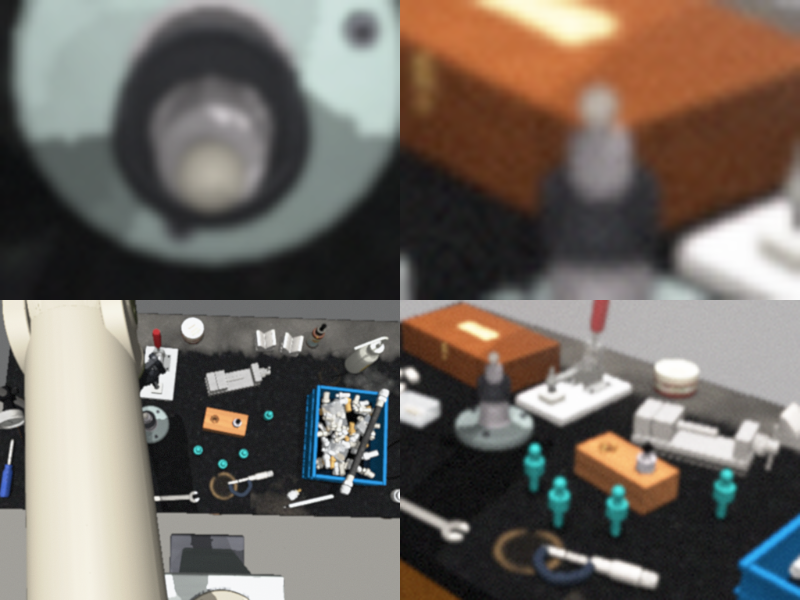

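The sphere stands upright in the collet (scene ball ≈ (247,164), where expected). The black one is still in the block, the other things are in place, and the arm is clear. Handing in.

```bash
python3 -c "
from h import *
print(robot.finish_job())"
```

```text
the job is handed in; nothing more can be done
None
```

The white reference sphere is in the bench collet with its collar on the collet face. The nut is tightened about 73° (1.27 rad) past the point where the collet met the shank. I handed the job in at about 25 s of the 69 s allowed.

- **Seating:** I lowered the sphere until I felt contact at the expected height, pressed to about 10 N, and let go before touching the nut. The last pictures show it upright with the collar on the collet.
- **Tightness:** Free running read about 0.43 N m at the wrist. The final rise over that is about 0.28 N m by angle and 0.25–0.27 by wrist moment, both inside the 0.25–0.32 range.
- **Reading that disagreed:** The joint 7 torque gave about 0.33 N m, just above the range but below the overtightened limit of 0.37. Its climb of 0.256 N m per rad was steeper than the stated 0.22, so I relied on the other two.
- **White ball:** The pads held only the collar, then the nut. The pictures show nothing against the ball, but I did not watch it while the nut was being turned.
- **Other things:** The black-balled sphere, the turquoise ones, the spanner and the micrometer look undisturbed. The loupe was hidden or out of frame in the last pictures, so I did not check it; the arm's fingers never came down near it.

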